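Clear the test stand and press a printed gear home in its sprung hub

ROBOT

A 6-joint arm with a two-finger parallel gripper is mounted at the origin on the work surface. World frame = base frame: x ahead of the robot, y to its left, z up, the work surface at z = 0. Lengths are in m, angles in degrees, forces in N, time in s.
With the tool pointing down it reaches from about 0.25 to 0.725 m from the base axis. Payload 9.7 kg.
Tool frame: the origin (TCP) lies at the very end of the fingers, on their centre line; the grasp point (between the pads) lies 19 mm behind it (bot.hold_point_z is the distance from the TCP to the grasp point, in m); z points along the fingers, y is the line along which they close (so a half turn about z gives the same grasp; the last joint's range is limited). The gripper opens to 85 mm and grips with 20 to 120 N. Pads are 22 mm wide; open, the fingers measure 114 mm over their backs; the gripper's body (76 mm by 85 mm) begins 54 mm behind the grasp point. The pads swing forward as they close: fully open they stand 13 mm farther back than shut.
Start: joints at [-65.833, 4.979, 10.078, 95.1, 0, 90], TCP at [0.225, -0.502, 0.231] pointing down, gripper open.
Joint ranges: [-179.16, 179.16], [-48.56, 103.87], [-65.8, 70.77], [-126.05, 130.52], [-82.76, 87.17], [-180, 180]. Speed limits (degrees/s): [127.2, 127.2, 147.25, 180, 180, 180].

INTERFACE

Orientations are given as [roll, pitch, yaw] about the fixed x, y, z axes, in that order (R = Rz(yaw) Ry(pitch) Rx(roll)).
In Python, from workcell import bot gives the robot as it stands.
- The arm moves only by the tool play_rows, never from a script. Its argument "targets" is a list of rows, each an object with "grip": the closure in counts, from 0 (fully open) to 255 (shut); "linear": the shift along the world's x, y, z in cm, a list of three; "delta_rot": the turn, a rotation vector about the world's x, y, z in rad, a list of three. A call has 1 to 10 rows; each row is the pose to reach, as a shift and turn from the pose commanded when the call began; what a row does not reach only later rows make up. A row lasts 1/10 s, in which the tool goes at most 50 mm and 8.59 degrees, less where a joint would pass 70% of its speed; a pose out of reach is approached as far as the arm can. A call with a gripper value outside its range is refused whole. The fingers move at their own pace and stop on an object; "force" is the grip in N (left out, the last holds). Time passes only in rows, so rows that repeat a pose let the fingers close. It gives the time, the measured TCP pose, the force, the opening and the grip force at its end, in the units of the state.
- bot.get_obs(): the state, without advancing time (a new reading comes with each control period).
- bot.camera(name): name is "scene" or "top" or "wrist"; returns a dict with "color" (420x560x3 uint8, red, green, blue), "range_z" (420x560 float32, m along the optical axis (not along the pixel's ray), 0 where there is no reading), "fov_y" (degrees; the focal length in pixels is half the picture's height over the tangent of half this angle, whatever the lens; pixels are square), "cx", "cy" (the principal point, pixels), "dist_coeffs" ([k1, k2, p1, p2, k3] as OpenCV has them; the pictures are not rectified), "world_to_cam" (4x4, takes a point from world to camera coordinates). Camera axes: x right, y up, looking along -z (the intrinsics and any distortion apply to the point x, -y, -z); pixel columns grow to the right and rows downward; lengths in m; the calibration is good to about 2 mm. A picture is of the moment at which its call begins.
- bot.job_done(): hands the job in; it is judged then, once.
Trained networks look in a picture, given as the dict that the camera call returned (one of the last four; its "shot" number tells which), for a name from the list of things; names that differ only in an ending like _2 or _b are one class to them, and where a whole thing is asked for, a point or a joint stands for the part that bears it (a point fixed in the world has none). Each returns a list of dicts, best first, with "conf" (0 to 1); they miss things now and then, are a little off and sometimes report something else, mostly with a low value. They report only what shows in the picture. A call takes as long as a camera call. They do not tell look-alikes from the thing itself.
- bot.search_frame(picture, target): "box" ([left, top, right, bottom] in pixels, round what is visible of it).
- bot.trace(picture, target): "pixels" (420x560 bool, what is visible of it) and "box" ([left, top, right, bottom] in pixels, round what is visible of it).
- bot.pinpoint(picture, target): "pixel" ([column, row] in pixels: a listed point, or the origin of a listed thing).
The state is a dict: "time": time; "q": joint angles; "qd": joint speeds; "joint_efforts": joint torques, N m; "ee_pos": TCP position; "tcp_rot": TCP orientation; "wrist_force": force on the tool from outside, world axes, zero at the start; "torque": the same for the moment, N m; "opening": finger opening in m; "grasp_force": force on a finger pad.
Only numpy, scipy, OpenCV 4.12 (cv2) and the standard library are available. Lean on these libraries where they do the work, as an engineer would, in place of code of your own. Each camera call takes 0.05 s, during which the arm holds its last target. There are 200 camera calls.

TASK

With the scraper block in the gripper, sweep the three printed scraps off the dark deck of the gear test stand into the tray behind it, never touching the scraps with the fingers, and stand the scraper upright on the open bench again. Then take the wider of the two printed gears, turn it until the splines of its stem mesh with the stand's hub, and slide it fully home against the spring, its disc flat on the deck. Leave all else on the bench alone, and finish while still holding the gear pressed home: the spring throws it out again if you let go.

Things in the scene. Friction and masses are not known exactly. Their poses are not given: they have to be found in the camera images.
- stand: Gear test stand, fixed: grey sides, flat dark deck 60 mm above the bench, its top free of fittings but for the hub. Origin on the bench straight below the hub's axis, z up. Deck from x = -110 mm (near the robot) to x = +80 mm (open far edge, tray beyond), y within +-98 mm. Side rims along both y edges, 8 mm wide, 8 mm high: 180 mm free between them; no rim at the x ends.
- tray (a point): Middle of the catch tray's floor, 8 mm above the bench. Aluminium tray on the stand's far side, from x = +80 to +170 mm in the stand's frame, as wide as the stand, walls 40 mm above the bench.
- plug_top (a point): Top of a round brass plug, 17 mm in diameter, in the middle of the hub, level with it. It sits on a spring and is pushed down by the gear's stem: 3 N at rest, about 9 N with the gear home. A gear that is let go pops up again.
- hub_face (a point): Centre of the steel hub's upper face, 59.5 mm above the bench, z up. Ring, 48 mm outside, 33 mm bore with six inward teeth 60 deg apart, 4 mm wide, 22 mm clear between facing tips. The point's x axis points at the middle of a GAP between teeth (gaps at 0, 60, 120 deg ... from it). Braked: slips only above 0.5 N m. Its angle to the stand varies.
- gear_wide: Wider yellow printed gear: disc 90 mm, 8 mm thick, 0.12 kg. Origin: centre of the disc's underside, z up; 40 mm above the bench at the start (stem down in a holder, any yaw), 60 mm when home. On top a grip block 44 (gear x) by 28 mm (gear y), from 8 to 50 mm above the origin. Its stem is told under point stem_tip.
- stem_tip (a point): Lower end of the wide gear's stem, 26 mm below the disc. Core 18 mm in diameter with six splines 60 deg apart, 4.5 mm wide, 29 mm over the tips; the axes are the gear's and one spline points along x (long way of the grip block). Lowest 4 mm tapered. Play in the hub when meshed: about 1.5 mm, 7 deg.
- gear_small: Bystander, loose, leave it alone. The narrower printed gear, disc 62 mm in diameter, same stem and grip block, standing in the other holder.
- holder_a: Fixed grey ring, 52 mm outside, 38 mm bore, 40 mm high, origin at its foot, which carries the wide gear at the start; lift the gear straight up by 35 mm to clear it.
- holder_b: The same ring under the small gear.
- scraper: Scraper block, loose, 0.2 kg: a black base 28 mm (x) by 140 mm (y) by 20 mm high with a wooden grip 24 mm (x) by 80 mm (y) on top, from 20 to 66 mm above the foot. Origin at the centre of its underside, z up. Stands upright on the bench at the start. Its long lower edge is the scraping edge; either long side can lead.
- scrap_0: Loose yellow printed scrap lying on the deck (a 20 mm square, 14 mm high, with a short stub), 12 g. Origin at the centre of its underside.
- scrap_1: Loose yellow printed scrap lying on the deck (an L of about 26 x 20 mm, 13 mm high), 12 g. Origin at the centre of its underside.
- scrap_2: Loose yellow printed scrap lying on the deck (a bar 28 x 14 mm, 12 mm high), 12 g. Origin at the centre of its underside.
- printed_wrench: Bystander, loose, leave it alone. Yellow printed adjustable wrench lying flat, about 190 x 62 mm, 14 mm high. Origin near its middle.
- glue_jar: Bystander, loose, leave it alone. Jar 60 mm in diameter, 75 mm high. Origin under its centre.
- tape_roll: Bystander, loose, leave it alone. Roll of tape, 90 mm in diameter, 24 mm high. Origin under its centre.
- screwdriver: Bystander, loose, leave it alone. Screwdriver lying on the bench, about 200 mm long. Origin near its middle.
- filament_spool: Bystander, loose, leave it alone. Full spool lying flat, 170 mm in diameter, 60 mm high. Origin under its centre.
- nozzle_cup: Bystander, loose, leave it alone. Open cup 70 mm in diameter, 80 mm high. Origin under its centre.
Mind the look-alikes: they are no part of the job. What is meant by the scraper is not green, and is the smaller of those in its own colour. Leave any purple look-alike of the gear_wide alone.

How it is judged (in metres and radians):
On the way, in this order (a step that is already met when the one before it is completed fails the run):
1. all three scraps are in the catch tray, the scraper still in the gripper (x of scrap_0 in the frame of stand between 0.078 and 0.17 m and y of scrap_0 in the frame of stand between -0.1 and 0.1 m and height (world z) of each of scrap_0, scrap_1, scrap_2 below 0.045 m and x of scrap_1 in the frame of stand between 0.078 and 0.17 m and y of scrap_1 in the frame of stand between -0.1 and 0.1 m and x of scrap_2 in the frame of stand between 0.078 and 0.17 m and y of scrap_2 in the frame of stand between -0.1 and 0.1 m and contact force between the fingers and scraper above 1 N), for 0.2 s.
2. the scraper stands upright on the bench, released (height (world z) of scraper below 0.006 m and angle between scraper's own z axis and vertical below 0.1 rad and linear speed of scraper below 0.03 m/s and contact force between the fingers and scraper below 0.3 N), for 0.2 s.
At the end, for the whole second after the job is handed in: Wide gear meshed in the hub: disc within 3 mm of the deck, 4 mm of the axis, 0.06 rad of upright, still, held by the gripper (over 4 N). All scraps in the tray, below 45 mm. Scraper upright on the bench, released (all of step 2 and z of gear_wide in the frame of stand between 0.055 and 0.063 m and horizontal distance between gear_wide and hub_face below 0.004 m and angle between gear_wide's own z axis and vertical below 0.06 rad and contact force between the fingers and gear_wide above 4 N and linear speed of gear_wide below 0.02 m/s and x of scrap_0 in the frame of stand between 0.078 and 0.17 m and y of scrap_0 in the frame of stand between -0.1 and 0.1 m and height (world z) of each of scrap_0, scrap_1, scrap_2 below 0.045 m and x of scrap_1 in the frame of stand between 0.078 and 0.17 m and y of scrap_1 in the frame of stand between -0.1 and 0.1 m and x of scrap_2 in the frame of stand between 0.078 and 0.17 m and y of scrap_2 in the frame of stand between -0.1 and 0.1 m); the arm keeps its last pose, push and grip.
It fails at once if a finger pushes a scrap (contact force between the fingers and scrap_0 above 1 N or contact force between the fingers and scrap_1 above 1 N or contact force between the fingers and scrap_2 above 1 N).
It fails at once if a bystander is displaced by more than 40 mm (distance of any of gear_small, printed_wrench, glue_jar, tape_roll, screwdriver, filament_spool, nozzle_cup from where it was at the start of the episode above 0.04 m).
It also fails if it takes over 58 s, if anything falls off the work surface, if the arm or the gripper's body presses on something with over 40 N, if the wrist force passes 120 N, or if a joint passes its speed limit or range.

## Working session

There is one attempt and no reset: what is moved stays moved. The work goes in short steps, Python scripts to look and compute and a tool call to move; the robot and the scene stay as the last step left them, time stands still between calls to the robot, and variables do not carry over. Pictures are saved under pics/ and viewed, at most 10 in all, crops included, and the job is handed in when it is done.

Besides the shell and the picture viewer there is one more tool, called in YAML: its name, and indented under it one key for each argument. play_rows: Moves the arm, as the interface text tells. Its arguments: {"type":"object","properties":{"targets":{"type":"array","items":{"type":"object","properties":{"grip":{"type":"number"},"linear":{"type":"array","items":{"type":"number"}},"delta_rot":{"type":"array","items":{"type":"number"}}}}},"force":{"type":"number"}},"required":["targets"]}

```bash
ls; mkdir -p pics; cat > h.py <<'E'
import numpy as np, cv2
from workcell import bot
def K(p):
    f=210/np.tan(np.radians(p["fov_y"])/2)
    return np.array([[f,0,p["cx"]],[0,f,p["cy"]],[0,0,1.]]),np.array(p["dist_coeffs"],float)
def ray(p,px):
    k,d=K(p); u=cv2.undistortPoints(np.array(px,float).reshape(-1,1,2),k,d).reshape(-1,2)
    return np.c_[u[:,0],-u[:,1],-np.ones(len(u))]
def atz(p,px,z):
    "world points of pixels at height z"
    T=np.linalg.inv(np.array(p["world_to_cam"])); D=ray(p,px)@T[:3,:3].T; o=T[:3,3]
    return o+D*((z-o[2])/D[:,2])[:,None]
def cloud(p,mask):
    r,c=np.nonzero(mask&(p["range_z"]>0)); T=np.linalg.inv(np.array(p["world_to_cam"]))
    return (ray(p,np.c_[c,r])*p["range_z"][r,c][:,None])@T[:3,:3].T+T[:3,3]
def proj(p,X):
    k,d=K(p); T=np.array(p["world_to_cam"]); C=np.atleast_2d(X)@T[:3,:3].T+T[:3,3]
    return cv2.projectPoints((C*[1,-1,-1]).reshape(-1,1,3),np.zeros(3),np.zeros(3),k,d)[0].reshape(-1,2)
def save(n,im,s=1): cv2.imwrite("pics/"+n,cv2.resize(im[:,:,::-1],None,fx=s,fy=s))
E
python3 - <<'E'
from h import *
for n in("top","scene"):
    p=bot.camera(n); save(n+".png",p["color"],1.4)
    T=np.linalg.inv(np.array(p["world_to_cam"])); print(n,T[:3,3].round(3),p["fov_y"])
    for t in "stand tray plug_top hub_face gear_wide stem_tip gear_small holder_a scraper scrap_0 scrap_1 scrap_2 printed_wrench glue_jar tape_roll screwdriver filament_spool nozzle_cup".split():
        z={"plug_top":.06,"hub_face":.06,"gear_wide":.04,"gear_small":.04,"tray":.008}.get(t,.06 if "scrap_" in t else 0)
        for q in bot.pinpoint(p,t)[:3]:
            if q["conf"]>.2: print(t,round(q["conf"],2),np.round(q["pixel"]),atz(p,q["pixel"],z)[0].round(3))
print(bot.get_obs())
E
```

```text
pics
top [ 0.336 -0.033  1.517] 45.546635631573736
stand 0.83 [290. 180.] [ 0.567 -0.042  0.   ]
tray 0.85 [281. 142.] [ 0.684 -0.015  0.008]
tray 0.64 [427. 237.] [ 0.396 -0.457  0.008]
plug_top 0.68 [312. 172.] [ 0.584 -0.105  0.06 ]
plug_top 0.49 [294. 176.] [ 0.569 -0.053  0.06 ]
hub_face 0.69 [296. 177.] [ 0.568 -0.059  0.06 ]
gear_wide 0.72 [370. 235.] [ 0.4   -0.278  0.04 ]
gear_wide 0.57 [361. 280.] [ 0.267 -0.254  0.04 ]
stem_tip 0.98 [368. 231.] [ 0.413 -0.28   0.   ]
stem_tip 0.95 [360. 282.] [ 0.26  -0.257  0.   ]
stem_tip 0.7 [294. 176.] [ 0.579 -0.056  0.   ]
gear_small 0.77 [161. 189.] [0.532 0.342 0.04 ]
holder_a 0.5 [167. 196.] [0.515 0.335 0.   ]
scraper 0.81 [161. 305.] [0.183 0.343 0.   ]
scraper 0.74 [172. 249.] [0.353 0.314 0.   ]
scraper 0.64 [216. 211.] [0.471 0.182 0.   ]
scrap_0 0.69 [108. 246.] [0.359 0.491 0.06 ]
scrap_0 0.59 [294. 172.] [ 0.581 -0.053  0.06 ]
scrap_0 0.44 [278. 193.] [ 0.521 -0.008  0.06 ]
scrap_1 0.69 [108. 246.] [0.359 0.491 0.06 ]
scrap_1 0.59 [294. 172.] [ 0.581 -0.053  0.06 ]
scrap_1 0.44 [278. 193.] [ 0.521 -0.008  0.06 ]
scrap_2 0.
[... 2109 characters left out ...]
 241.] [0.477 0.341 0.   ]
{'time': 1.9, 'q': array([-6.58328168e+01,  4.97776508e+00,  1.00771641e+01,  9.51003135e+01,
       -1.49943007e-03,  9.00007155e+01]), 'qd': array([ 0.05172155,  0.03052019, -0.06165541,  0.0829053 ,  0.08559803,
        0.0183032 ]), 'joint_efforts': array([ 5.34906212e-04, -5.20096779e+01,  4.64858186e+01,  1.67175247e-03,
        2.09680780e-05, -2.03823339e-05]), 'ee_pos': array([ 0.22515643, -0.50178243,  0.23128563]), 'tcp_rot': array([-1.79999085e+02,  1.49944149e-03,  2.41664677e+01]), 'wrist_force': array([ 0.27919081, -0.00684894,  0.02626028]), 'torque': array([ 0.02991588, -0.03218919,  0.05351821]), 'grasp_force': 0.0, 'opening': 0.08532498539257437}
```

View pics/top.png

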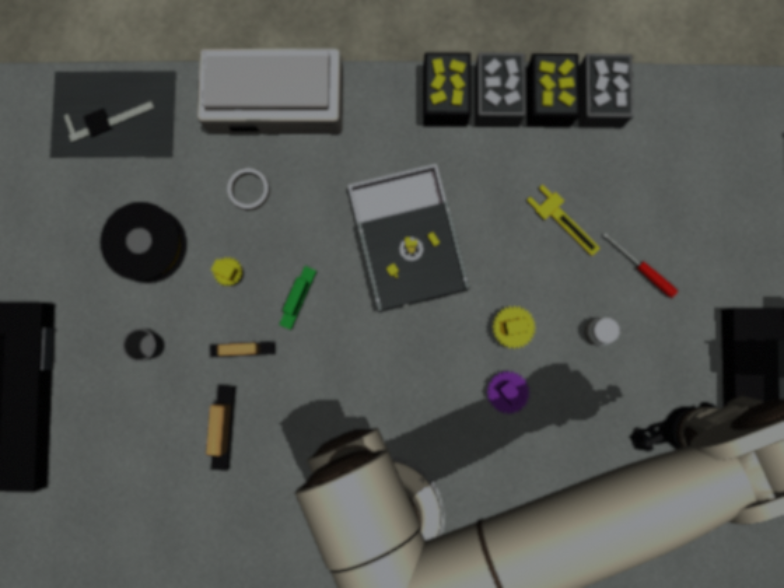

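```bash
python3 - <<'E'
import cv2,numpy as np
a=cv2.imread("pics/top.png")
c=lambda x0,y0,x1,y1,w,h:cv2.resize(a[int(y0*1.4):int(y1*1.4),int(x0*1.4):int(x1*1.4)],(w,h),interpolation=cv2.INTER_CUBIC)
cv2.imwrite("pics/crop.png",np.vstack([np.hstack([c(130,190,260,330,400,430//1),c(320,200,420,307,400,430)]),]))
E
```

```text
(no output)
```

View pics/crop.png

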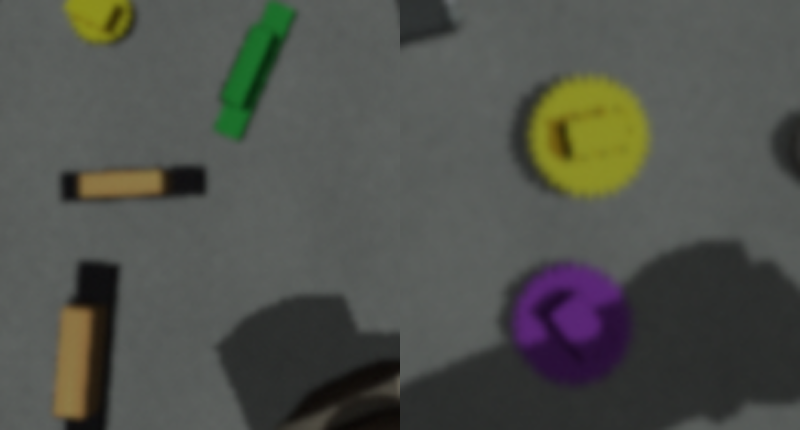

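Candidates, in native top-camera pixels:
- **Scraper:** wood/black (172,249) is the smaller one. The others are wood/black (158,305), which is larger, and green (213,211). I choose (172,249).
- **Wide gear:** yellow (367,233). The others are purple (363,280) and small yellow (162,194). I choose (367,233).

The scraps are at (280,193), (294,174) on the hub, and (309,171).

```bash
python3 - <<'E'
from h import *
p=bot.camera("top"); full=np.ones(p["range_z"].shape,bool); P=np.full(full.shape+(3,),np.nan)
r,c=np.nonzero(p["range_z"]>0); P[r,c]=cloud(p,full)
hsv=cv2.cvtColor(p["color"],cv2.COLOR_RGB2HSV)
def box(x0,x1,y0,y1,z0,z1): return (P[...,0]>x0)&(P[...,0]<x1)&(P[...,1]>y0)&(P[...,1]<y1)&(P[...,2]>z0)&(P[...,2]<z1)
def rect(Q,n):
    if len(Q)<5: print(n,"few",len(Q));return
    rr=cv2.minAreaRect((Q[:,:2]*1000).astype(np.float32)); print(n,len(Q),"c",np.round(rr[0],1),"size",np.round(rr[1],1),"ang",round(rr[2],1),"z",np.percentile(Q[:,2],[5,50,95]).round(4))
near=lambda Z0,Z1:P[box(.28,.42,.22,.41,Z0,Z1)]
rect(near(.01,.03),"base");rect(near(.055,.08),"grip")
rect(P[box(.15,.27,.2,.45,.05,.09)],"grip big")
rect(P[box(.32,.48,-.36,-.21,.035,.06)],"gear disc");rect(P[box(.32,.48,-.36,-.21,.08,.1)],"gear block")
S=box(.4,.72,-.25,.13,.05,.064); rect(P[S],"deck")
rect(P[box(.4,.78,-.25,.13,.02,.064)],"all"); 
rect(P[box(.4,.78,-.25,.13,.064,.072)],"rim")
print("bench",np.nanmedian(P[box(.3,.4,-.1,.1,-.02,.02)][:,2]))
ye=(hsv[...,0]>22)&(hsv[...,0]<35)&(hsv[...,1]>120)
n,l,st,ce=cv2.connectedComponentsWithStats((ye&box(.42,.72,-.22,.12,.04,.1)).astype(np.uint8))
for i in range(1,n):
    if st[i,4]>8: rect(P[l==i],("scrap",ce[i].round()))
rect(P[ye&box(.32,.48,-.36,-.21,.08,.1)],"ygear block")
save("top2.png",p["color"][125:225,235:345],5.5)
E
```

```text
base 186 c [358.8 292.3] size [ 61.7 169.6] ang 19.9 z [0.0137 0.019  0.0241]
grip 229 c [353.8 309.7] size [24.  80.7] ang 3.5 z [0.0582 0.0644 0.0691]
grip big 405 c [194.8 343.6] size [33.7 87.4] ang 87.8 z [0.0577 0.0822 0.0873]
gear disc 538 c [ 402.  -269.7] size [88.1 88.4] ang 89.9 z [0.0411 0.0468 0.0522]
gear block 153 c [ 402.7 -269.2] size [27.4 44.8] ang 11.7 z [0.0833 0.0878 0.0929]
deck 3671 c [511.6 -97.3] size [287.4 257.3] ang 14.1 z [0.053  0.0584 0.0629]
all 4188 c [555.9 -87. ] size [379.  259.2] ang 14.2 z [0.0368 0.0578 0.0628]
rim 522 c [511.  -92.3] size [284.  247.5] ang 14.3 z [0.0641 0.0667 0.0711]
bench -0.0014689217237815466
('scrap', array([309., 170.])) 60 c [587.3 -99. ] size [30.4 18.4] ang 32.0 z [0.0547 0.0687 0.0737]
('scrap', array([293., 174.])) 64 c [574.4 -48.5] size [29.7 23.4] ang 55.7 z [0.0556 0.0685 0.0736]
('scrap', array([280., 193.])) 64 c [521.4 -14. ] size [24.5 26.1] ang 76.9 z [0.0555 0.0709 0.0772]
ygear block 153 c [ 402.7 -269.2] size [27.4 44.8] ang 11.7 z [0.0833 0.0878 0.0929]
```

View pics/top2.png

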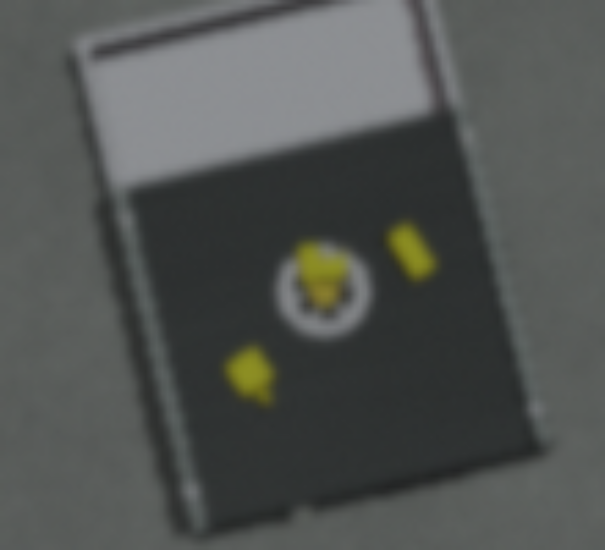

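The crop shows the hub centre at native (294,178), with the L scrap over its edge at (293,174), the stub scrap at (280,193) and the bar at (309,170). I'm moving above the small wooden scraper.

play_rows:
  targets:
    - {"grip": 0, "linear": [12.9, 81.2, 0], "delta_rot": [0, 0, 1.21]}
    - {"grip": 0, "linear": [12.9, 81.2, 0], "delta_rot": [0, 0, 1.21]}
    - {"grip": 0, "linear": [12.9, 81.2, 0], "delta_rot": [0, 0, 1.21]}
    - {"grip": 0, "linear": [12.9, 81.2, 0], "delta_rot": [0, 0, 1.21]}
    - {"grip": 0, "linear": [12.9, 81.2, 0], "delta_rot": [0, 0, 1.21]}
    - {"grip": 0, "linear": [12.9, 81.2, 0], "delta_rot": [0, 0, 1.21]}
    - {"grip": 0, "linear": [12.9, 81.2, 0], "delta_rot": [0, 0, 1.21]}
    - {"grip": 0, "linear": [12.9, 81.2, 0], "delta_rot": [0, 0, 1.21]}
    - {"grip": 0, "linear": [12.9, 81.2, 0], "delta_rot": [0, 0, 1.21]}
    - {"grip": 0, "linear": [12.9, 81.2, 0], "delta_rot": [0, 0, 1.21]}

```text
time: 2.95
ee_pos: [0.3029, -0.0116, 0.2317]
tcp_rot: [179.9, 0.0, 93.5]
wrist_force: [0.7, -0.2, -0.1]
opening: 0.0854
grasp_force: 0.0
```

play_rows:
  targets:
    - {"grip": 0, "linear": [5.1, 32.1, -5], "delta_rot": [0, 0, 0]}
    - {"grip": 0, "linear": [5.1, 32.1, -5], "delta_rot": [0, 0, 0]}
    - {"grip": 0, "linear": [5.1, 32.1, -5], "delta_rot": [0, 0, 0]}
    - {"grip": 0, "linear": [5.1, 32.1, -5], "delta_rot": [0, 0, 0]}
    - {"grip": 0, "linear": [5.1, 32.1, -5], "delta_rot": [0, 0, 0]}
    - {"grip": 0, "linear": [5.1, 32.1, -5], "delta_rot": [0, 0, 0]}
    - {"grip": 0, "linear": [5.1, 32.1, -5], "delta_rot": [0, 0, 0]}
    - {"grip": 0, "linear": [5.1, 32.1, -5], "delta_rot": [0, 0, 0]}
    - {"grip": 0, "linear": [5.1, 32.1, -5], "delta_rot": [0, 0, 0]}

```text
time: 3.85
ee_pos: [0.3538, 0.3077, 0.1809]
tcp_rot: [-179.9, 0.1, 93.6]
wrist_force: [-0.3, 0.1, 0.0]
opening: 0.0856
grasp_force: 0.0
```

```bash
python3 - <<'E'
from h import *
o=bot.get_obs(); print(o["ee_pos"].round(4),o["tcp_rot"].round(2),o["q"].round(1))
p=bot.camera("wrist")
Q=cloud(p,np.ones((420,560),bool))
def rect(Q,n):
    if len(Q)<5: print(n,"few",len(Q));return
    rr=cv2.minAreaRect((Q[:,:2]*1000).astype(np.float32)); print(n,len(Q),"c",np.round(rr[0],1),"size",np.round(rr[1],1),"ang",round(rr[2],1),"z",np.percentile(Q[:,2],[5,50,95]).round(4))
N=Q[(abs(Q[:,0]-.354)<.06)&(abs(Q[:,1]-.31)<.1)]
rect(N[(N[:,2]>.055)&(N[:,2]<.08)],"grip"); rect(N[(N[:,2]>.012)&(N[:,2]<.026)],"base"); print(np.median(N[N[:,2]<.008][:,2]))
print(np.linalg.inv(np.array(p["world_to_cam"]))[:3].round(3))
save("w1.png",p["color"])
# stand fit from top
p=bot.camera("top"); M=np.ones((420,560),bool); Q=cloud(p,M); m=np.zeros(M.shape,bool); rr,cc=np.nonzero(p["range_z"]>0)
hsv=cv2.cvtColor(p["color"],cv2.COLOR_RGB2HSV)[rr,cc]
dark=(hsv[:,2]<70)&(abs(Q[:,2]-.059)<.008)&(Q[:,0]>.4)&(Q[:,0]<.7)&(abs(Q[:,1]+.05)<.14)
im=np.zeros(M.shape,np.uint8); im[rr[dark],cc[dark]]=255; im=cv2.morphologyEx(im,cv2.MORPH_OPEN,np.ones((5,5)))
k=max(cv2.findContours(im,0,2)[0],key=cv2.contourArea); W=atz(p,k.reshape(-1,2),.06)[:,:2]*1000
print(np.round(cv2.minAreaRect(W.astype(np.float32)),1) if 0 else cv2.minAreaRect(W.astype(np.float32)))
cv2.imwrite("pics/mask.png",im)
E
```

```text
[0.3538 0.3077 0.1809] [-1.7995e+02  5.0000e-02  9.3570e+01] [ 41.   -6.8  -7.1  89.7  -0.  127.4]
grip 2742 c [353.3 308.6] size [24.  79.7] ang 3.4 z [0.0633 0.0654 0.0666]
base 1619 c [360.2 289.3] size [ 62.6 182.3] ang 18.6 z [0.018  0.0195 0.0208]
-0.00041893750601784685
[[ 0.998 -0.06  -0.018  0.349]
 [ 0.063  0.955  0.29   0.381]
 [ 0.    -0.29   0.957  0.323]]
((549.8499145507812, -56.79883575439453), (189.479248046875, 181.56561279296875), 14.057339668273926)
```

View pics/w1.png

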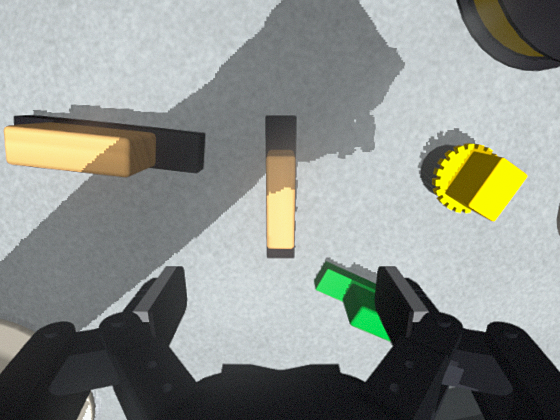

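The wrist view confirms the small wood/black scraper at (281,190), centred between the fingers. Descending to grip it.

play_rows:
  targets:
    - {"grip": 0, "linear": [0, 0.1, -5], "delta_rot": [0, 0, 0]}
    - {"grip": 0, "linear": [0, 0.1, -10], "delta_rot": [0, 0, 0]}
    - {"grip": 0, "linear": [0, 0.1, -14.7], "delta_rot": [0, 0, 0]}
    - {"grip": 0, "linear": [0, 0.1, -14.7], "delta_rot": [0, 0, 0]}
    - {"grip": 255, "linear": [0, 0.1, -14.7], "delta_rot": [0, 0, 0]}
    - {"grip": 255, "linear": [0, 0.1, -14.7], "delta_rot": [0, 0, 0]}
    - {"grip": 255, "linear": [0, 0.1, -14.7], "delta_rot": [0, 0, 0]}
    - {"grip": 255, "linear": [0, 0.1, -14.7], "delta_rot": [0, 0, 0]}
    - {"grip": 255, "linear": [0, 0.1, -14.7], "delta_rot": [0, 0, 0]}
    - {"grip": 255, "linear": [0, 0.1, -14.7], "delta_rot": [0, 0, 0]}
  force: 60

```text
time: 4.95
ee_pos: [0.3549, 0.3092, 0.036]
tcp_rot: [179.9, -0.1, 93.5]
wrist_force: [-0.8, -1.7, 7.2]
opening: 0.0232
grasp_force: 58.6
```

play_rows:
  targets:
    - {"grip": 255, "linear": [0, 0, 4], "delta_rot": [0, 0, 0]}
    - {"grip": 255, "linear": [0, 0, 9], "delta_rot": [0, 0, 0]}
    - {"grip": 255, "linear": [1.5, -4, 11], "delta_rot": [0, 0, 0.02]}
    - {"grip": 255, "linear": [3.2, -8.7, 11], "delta_rot": [0, 0, 0.05]}
    - {"grip": 255, "linear": [4.9, -13.4, 11], "delta_rot": [0, 0, 0.08]}
    - {"grip": 255, "linear": [6.6, -18.1, 11], "delta_rot": [0, 0, 0.11]}
    - {"grip": 255, "linear": [8.3, -22.8, 11], "delta_rot": [0, 0, 0.14]}
    - {"grip": 255, "linear": [10, -27.5, 11], "delta_rot": [0, 0, 0.17]}
    - {"grip": 255, "linear": [11.7, -32.2, 11], "delta_rot": [0, 0, 0.185]}
    - {"grip": 255, "linear": [13.3, -36.9, 11], "delta_rot": [0, 0, 0.185]}

```text
time: 5.95
ee_pos: [0.4876, -0.0626, 0.1449]
tcp_rot: [179.9, 0.0, 104.1]
wrist_force: [1.6, -0.0, -1.0]
opening: 0.023
grasp_force: 59.6
```

play_rows:
  targets:
    - {"grip": 255, "linear": [0, -1.2, 0], "delta_rot": [0, 0, 0]}
    - {"grip": 255, "linear": [0, -1.2, 0], "delta_rot": [0, 0, 0]}
    - {"grip": 255, "linear": [0, -1.2, 0], "delta_rot": [0, 0, 0]}

```text
time: 6.25
ee_pos: [0.4869, -0.072, 0.1444]
tcp_rot: [-180.0, -0.0, 104.1]
wrist_force: [0.2, -0.1, -1.2]
opening: 0.0234
grasp_force: 59.6
```

```bash
python3 - <<'E'
from h import *
o=bot.get_obs(); print(o["ee_pos"].round(4),o["tcp_rot"].round(2),o["q"].round(1),o["wrist_force"].round(1))
p=bot.camera("wrist"); save("w2.png",p["color"])
E
```

```text
[ 0.4869 -0.072   0.1444] [-1.7999e+02 -3.0000e-02  1.0407e+02] [-8.4 -3.8 -8.4 85.4  0.  67.5] [ 0.2 -0.1 -1.2]
```

View pics/w2.png

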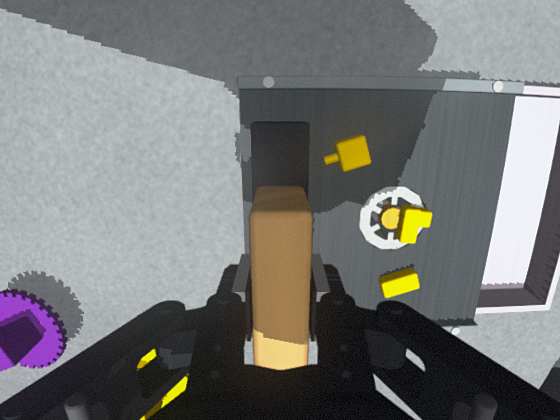

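The scraper is held over the near deck, with the scraps at (350,155), (412,222) and (400,284), all ahead of it and within its width. Lowering and sweeping.

play_rows:
  targets:
    - {"grip": 255, "linear": [0, 0, -2.5], "delta_rot": [0, 0, 0]}
    - {"grip": 255, "linear": [0, 0, -4.7], "delta_rot": [0, 0, 0]}
    - {"grip": 255, "linear": [1.16, 0.29, -4.7], "delta_rot": [0, 0, 0]}
    - {"grip": 255, "linear": [2.33, 0.58, -4.7], "delta_rot": [0, 0, 0]}
    - {"grip": 255, "linear": [3.49, 0.87, -4.7], "delta_rot": [0, 0, 0]}
    - {"grip": 255, "linear": [4.66, 1.16, -4.7], "delta_rot": [0, 0, 0]}
    - {"grip": 255, "linear": [5.82, 1.45, -4.7], "delta_rot": [0, 0, 0]}
    - {"grip": 255, "linear": [6.98, 1.75, -4.7], "delta_rot": [0, 0, 0]}
    - {"grip": 255, "linear": [8.15, 2.04, -4.7], "delta_rot": [0, 0, 0]}
    - {"grip": 255, "linear": [8.15, 2.04, -4.7], "delta_rot": [0, 0, 0]}

```text
time: 7.3
ee_pos: [0.57, -0.0516, 0.0969]
tcp_rot: [180.0, -0.0, 104.1]
wrist_force: [-0.8, 0.1, -1.4]
opening: 0.0232
grasp_force: 62.3
```

```bash
python3 - <<'E'
from h import *
p=bot.camera("scene"); k=proj(p,[.6,-.05,.06])[0].astype(int);c=p["color"][k[1]-50:k[1]+50,k[0]-70:k[0]+70]
q=bot.camera("wrist"); save("w3.png",np.hstack([cv2.resize(c,(392,280)),cv2.resize(q["color"],(373,280))]))
E
```

```text
(no output)
```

View pics/w3.png

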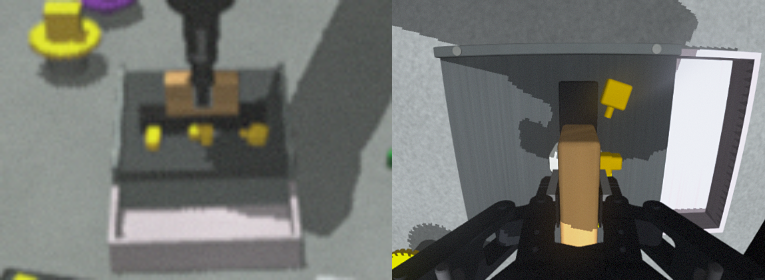

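All three scraps sit ahead of the scraper in a line, at (152,137), (200,133) and (255,133) in the left panel. Continuing the sweep.

play_rows:
  targets:
    - {"grip": 255, "linear": [1.16, 0.29, 0], "delta_rot": [0, 0, 0]}
    - {"grip": 255, "linear": [2.33, 0.58, 0], "delta_rot": [0, 0, 0]}
    - {"grip": 255, "linear": [3.49, 0.87, 0], "delta_rot": [0, 0, 0]}
    - {"grip": 255, "linear": [4.66, 1.16, 0], "delta_rot": [0, 0, 0]}
    - {"grip": 255, "linear": [5.82, 1.45, 0], "delta_rot": [0, 0, 0]}
    - {"grip": 255, "linear": [6.98, 1.75, 0], "delta_rot": [0, 0, 0]}
    - {"grip": 255, "linear": [8.15, 2.04, 0], "delta_rot": [0, 0, 0]}
    - {"grip": 255, "linear": [8.7, 2.18, 0], "delta_rot": [0, 0, 0]}
    - {"grip": 255, "linear": [8.7, 2.18, 0], "delta_rot": [0, 0, 0]}
    - {"grip": 255, "linear": [8.7, 2.18, 0], "delta_rot": [0, 0, 0]}

```text
time: 8.4
ee_pos: [0.6554, -0.0303, 0.0972]
tcp_rot: [-180.0, -0.0, 104.1]
wrist_force: [-0.5, -0.7, -1.2]
opening: 0.0233
grasp_force: 62.4
```

```bash
python3 - <<'E'
from h import *
p=bot.camera("scene"); k=proj(p,[.6,-.05,.06])[0].astype(int);c=p["color"][k[1]-50:k[1]+50,k[0]-70:k[0]+70]
q=bot.camera("wrist"); save("w4.png",np.hstack([cv2.resize(c,(392,280)),cv2.resize(q["color"],(373,280))]))
for a in (p,q):
    h=cv2.cvtColor(a["color"],cv2.COLOR_RGB2HSV); m=(h[...,0]>20)&(h[...,0]<35)&(h[...,1]>150)&(h[...,2]>80)
    n,l,st,ce=cv2.connectedComponentsWithStats(m.astype(np.uint8))
    for i in range(1,n):
        if st[i,4]>10:
            Q=cloud(a,l==i); 
            if len(Q): d=np.median(Q,0)-[.5644,-.0532,0]; print(st[i,4],(d[0]*.97+d[1]*.243).round(3),(d[1]*.97-d[0]*.243).round(3),np.percentile(Q[:,2],[10,90]).round(3))
E
```

```text
127 -0.441 -0.695 [0.607 0.635]
791 -1.498 -0.03 [0.345 0.44 ]
247 -0.54 -0.78 [0.109 0.134]
350 -0.192 -0.169 [0.045 0.088]
305 0.062 0.385 [0.047 0.091]
308 0.023 -0.327 [0.009 0.015]
27 0.109 -0.055 [0.019 0.037]
37 0.103 -0.014 [0.018 0.03 ]
36 0.107 0.061 [0.016 0.028]
470 0.219 0.531 [0.01  0.041]
583 0.276 -0.388 [0.083 0.093]
283 0.329 -0.178 [0.086 0.093]
283 0.334 -0.138 [0.086 0.093]
121 0.101 0.07 [0.026 0.064]
410 0.002 -0.001 [0.058 0.06 ]
```

View pics/w4.png

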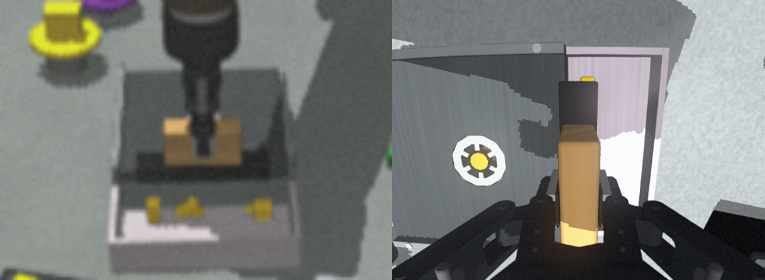

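All three scraps are in the tray (stand x about 0.105, z about 0.02). The hub is now clear at (480,160) in the right panel, so I'll measure its angle here.

```bash
cat > hub.py <<'E'
from h import *
p=bot.camera("wrist"); h=cv2.cvtColor(p["color"],cv2.COLOR_RGB2HSV)
m=((h[...,0]>15)&(h[...,0]<35)&(h[...,1]>110)&(h[...,2]>80)).astype(np.uint8)
k0=proj(p,[.565,-.053,.0595])[0]
n,l,st,ce=cv2.connectedComponentsWithStats(m); i=1+np.argmin(np.linalg.norm(ce[1:]-k0,axis=1))
ct=max(cv2.findContours((l==i).astype(np.uint8),0,1)[0],key=len).reshape(-1,2)
w=atz(p,ct,.0595)[:,:2]; (c,R)=cv2.minEnclosingCircle((w*1000).astype(np.float32)); print("plug",c,R,st[i,4])
# ring outer: white
gray=cv2.cvtColor(p["color"],cv2.COLOR_RGB2GRAY).astype(np.float32)
ths=np.radians(np.arange(360)); c=np.array(c)/1000
def prof(r,c):
    X=np.c_[c[0]+r*np.cos(ths),c[1]+r*np.sin(ths),np.full(360,.0595)]; k=proj(p,X).astype(np.float32)
    return cv2.remap(gray,k[:,0].reshape(1,-1),k[:,1].reshape(1,-1),cv2.INTER_LINEAR)[0]
for r in (.012,.013,.014,.015):
    g=prof(r,c); F=np.sum((g-g.mean())*np.exp(-6j*ths)); print(r,"tooth dir mod60",round(np.degrees(np.angle(F.conj() if 0 else F))/-6%60,1),abs(F).round(),g[::15].round())
# outer edge centre
e=[]
for t in ths[::6]:
    rr=np.arange(.018,.030,.0002); X=np.c_[c[0]+rr*np.cos(t),c[1]+rr*np.sin(t),np.full(len(rr),.0595)]; k=proj(p,X).astype(np.float32)
    g=cv2.remap(gray,k[:,:1],k[:,1:],cv2.INTER_LINEAR)[:,0]; j=np.argmin(np.diff(g)); e.append(X[j,:2]*1000)
e=np.array(e); A=np.c_[2*e,np.ones(len(e))]; s=np.linalg.lstsq(A,(e**2).sum(1),rcond=None)[0]; print("outer",s[:2],np.sqrt(s[2]+s[0]**2+s[1]**2))
E
python3 hub.py
```

```text
plug (567.4502563476562, -52.6484260559082) 8.596277236938477 546
0.012 tooth dir mod60 44.0 14662.0 [100.  95. 105. 250. 100.  97. 101. 249.  98. 101.  99. 251.  95.  93.
  96. 250.  97. 104. 106. 246.  91.  97. 122. 253.]
0.013 tooth dir mod60 43.6 13573.0 [104. 105. 100. 248.  99. 109.  93. 247.  97. 104. 100. 247.  88.  95.
  97. 247.  95. 102. 104. 249.  92.  96.  99. 249.]
0.014 tooth dir mod60 43.7 12512.0 [101. 103. 125. 248. 114. 129.  92. 247. 103. 102. 104. 246.  91.  92.
 101. 245.  97. 104. 100. 247.  93. 100.  97. 250.]
0.015 tooth dir mod60 43.9 12258.0 [100. 104. 123. 249. 130. 129.  92. 248.  99.  97. 103. 248.  89.  92.
  96. 246.  98. 103. 100. 247.  95.  99.  87. 252.]
outer [567.40504319 -53.11241615] 24.374185355325704
```

play_rows:
  targets:
    - {"grip": 255, "linear": [0, 0, 3], "delta_rot": [0, 0, 0]}
    - {"grip": 255, "linear": [-1.5, 0.6, 6], "delta_rot": [0, 0, 0]}
    - {"grip": 255, "linear": [-5.5, 2.3, 6], "delta_rot": [0, 0, 0]}
    - {"grip": 255, "linear": [-9.8, 4, 6], "delta_rot": [0, 0, 0]}
    - {"grip": 255, "linear": [-14.2, 5.8, 6], "delta_rot": [0, 0, 0]}
    - {"grip": 255, "linear": [-18.5, 7.6, 6], "delta_rot": [0, 0, 0]}
    - {"grip": 255, "linear": [-22.8, 9.4, 6], "delta_rot": [0, 0, 0]}
    - {"grip": 255, "linear": [-27.1, 11.2, 6], "delta_rot": [0, 0, 0]}
    - {"grip": 255, "linear": [-31.5, 13, 6], "delta_rot": [0, 0, 0]}
    - {"grip": 255, "linear": [-31.5, 13, 3], "delta_rot": [0, 0, 0]}

```text
time: 9.55
ee_pos: [0.3388, 0.1013, 0.1307]
tcp_rot: [179.6, -0.1, 104.2]
wrist_force: [2.4, 0.0, -1.8]
opening: 0.023
grasp_force: 62.4
```

play_rows:
  targets:
    - {"grip": 255, "linear": [0, 0, -4.5], "delta_rot": [0, 0, 0]}
    - {"grip": 255, "linear": [0, 0, -6.5], "delta_rot": [0, 0, 0]}
    - {"grip": 255, "linear": [0, 0, -7.5], "delta_rot": [0, 0, 0]}
    - {"grip": 255, "linear": [0, 0, -8], "delta_rot": [0, 0, 0]}
    - {"grip": 255, "linear": [0, 0, -8], "delta_rot": [0, 0, 0]}

```text
time: 10.05
ee_pos: [0.3409, 0.0998, 0.0477]
tcp_rot: [180.0, -0.0, 104.1]
wrist_force: [0.2, 0.4, -1.4]
opening: 0.0235
grasp_force: 62.3
```

play_rows:
  targets:
    - {"grip": 255, "linear": [0, 0, -0.6], "delta_rot": [0, 0, 0]}
    - {"grip": 255, "linear": [0, 0, -1.0], "delta_rot": [0, 0, 0]}
    - {"grip": 255, "linear": [0, 0, -1.15], "delta_rot": [0, 0, 0]}
    - {"grip": 255, "linear": [0, 0, -1.2], "delta_rot": [0, 0, 0]}
    - {"grip": 255, "linear": [0, 0, -1.2], "delta_rot": [0, 0, 0]}

```text
time: 10.55
ee_pos: [0.3407, 0.0998, 0.0354]
tcp_rot: [180.0, 0.0, 104.1]
wrist_force: [-0.0, -0.0, -1.2]
opening: 0.0232
grasp_force: 62.3
```

play_rows:
  targets:
    - {"grip": 255, "linear": [0, 0, -0.1], "delta_rot": [0, 0, 0]}
    - {"grip": 255, "linear": [0, 0, -0.2], "delta_rot": [0, 0, 0]}
    - {"grip": 255, "linear": [0, 0, -0.2], "delta_rot": [0, 0, 0]}

```text
time: 10.85
ee_pos: [0.3409, 0.0999, 0.0348]
tcp_rot: [179.9, -0.0, 104.1]
wrist_force: [-6.3, -1.3, 14.5]
opening: 0.0229
grasp_force: 64.3
```

play_rows:
  targets:
    - {"grip": 255, "linear": [0, 0, 0.15], "delta_rot": [0, 0, 0]}
    - {"grip": 120, "linear": [0, 0, 0.15], "delta_rot": [0, 0, 0]}
    - {"grip": 60, "linear": [0, 0, 0.15], "delta_rot": [0, 0, 0]}
    - {"grip": 0, "linear": [0, 0, 0.15], "delta_rot": [0, 0, 0]}
    - {"grip": 0, "linear": [0, 0, 0.15], "delta_rot": [0, 0, 0]}
    - {"grip": 0, "linear": [0, 0, 0.15], "delta_rot": [0, 0, 0]}
    - {"grip": 0, "linear": [0, 0, 0.15], "delta_rot": [0, 0, 0]}
    - {"grip": 0, "linear": [0, 0, 4], "delta_rot": [0, 0, 0]}
    - {"grip": 0, "linear": [0, 0, 9], "delta_rot": [0, 0, 0]}
    - {"grip": 0, "linear": [0, 0, 14], "delta_rot": [0, 0, 0]}

```text
time: 11.85
ee_pos: [0.3401, 0.0996, 0.1747]
tcp_rot: [-179.9, 0.0, 104.1]
wrist_force: [0.9, 0.4, 0.4]
opening: 0.0854
grasp_force: 0.0
```

```bash
python3 - <<'E'
from h import *
p=bot.camera("wrist"); Q=cloud(p,np.ones((420,560),bool)); N=Q[(abs(Q[:,0]-.341)<.06)&(abs(Q[:,1]-.1)<.1)&(Q[:,2]>.05)&(Q[:,2]<.09)]
print(cv2.minAreaRect((N[:,:2]*1000).astype(np.float32)),np.percentile(N[:,2],[5,50,95]))
print(bot.get_obs()["ee_pos"])
E
```

```text
((341.3212890625, 99.30708312988281), (24.017135620117188, 79.80109405517578), 14.365164756774902) [0.06331348 0.0654288  0.0665795 ]
[0.3423455  0.10027966 0.18269131]
```

play_rows:
  targets:
    - {"grip": 0, "linear": [6.0, -36.9, 1.5], "delta_rot": [0, 0, -0.042]}
    - {"grip": 0, "linear": [6.0, -36.9, 1.5], "delta_rot": [0, 0, -0.042]}
    - {"grip": 0, "linear": [6.0, -36.9, 1.5], "delta_rot": [0, 0, -0.042]}
    - {"grip": 0, "linear": [6.0, -36.9, 1.5], "delta_rot": [0, 0, -0.042]}
    - {"grip": 0, "linear": [6.0, -36.9, 1.5], "delta_rot": [0, 0, -0.042]}
    - {"grip": 0, "linear": [6.0, -36.9, 1.5], "delta_rot": [0, 0, -0.042]}
    - {"grip": 0, "linear": [6.0, -36.9, 1.5], "delta_rot": [0, 0, -0.042]}
    - {"grip": 0, "linear": [6.0, -36.9, 1.5], "delta_rot": [0, 0, -0.042]}
    - {"grip": 0, "linear": [6.0, -36.9, 1.5], "delta_rot": [0, 0, -0.042]}
    - {"grip": 0, "linear": [6.0, -36.9, 1.5], "delta_rot": [0, 0, -0.042]}

```text
time: 12.9
ee_pos: [0.4004, -0.2693, 0.1878]
tcp_rot: [-180.0, -0.1, 101.6]
wrist_force: [0.2, 0.1, -0.7]
opening: 0.0853
grasp_force: 0.0
```

```bash
python3 - <<'E'
from h import *
p=bot.camera("wrist"); Q=cloud(p,np.ones((420,560),bool)); N=Q[(abs(Q[:,0]-.4027)<.07)&(abs(Q[:,1]+.269)<.07)]
for a,b in((.085,.1),(.044,.052)):
    M=N[(N[:,2]>a)&(N[:,2]<b)]; print(cv2.minAreaRect((M[:,:2]*1000).astype(np.float32)),cv2.minEnclosingCircle((M[:,:2]*1000).astype(np.float32)),np.percentile(M[:,2],[5,50,95]))
print(bot.get_obs()["ee_pos"],bot.get_obs()["tcp_rot"])
save("w5.png",p["color"])
E
```

```text
((404.8916931152344, -270.54986572265625), (27.944477081298828, 43.922035217285156), 12.576959609985352) ((404.98699951171875, -270.6036682128906), 24.92032814025879) [0.08814035 0.08950335 0.09064181]
((405.1622314453125, -270.7908935546875), (89.44139099121094, 89.80501556396484), 69.5661849975586) ((405.03961181640625, -271.0194396972656), 45.320892333984375) [0.04641121 0.04761933 0.04877871]
[ 0.40048519 -0.26872708  0.18807154] [-1.79978212e+02 -3.80035305e-02  1.01679329e+02]
```

View pics/w5.png

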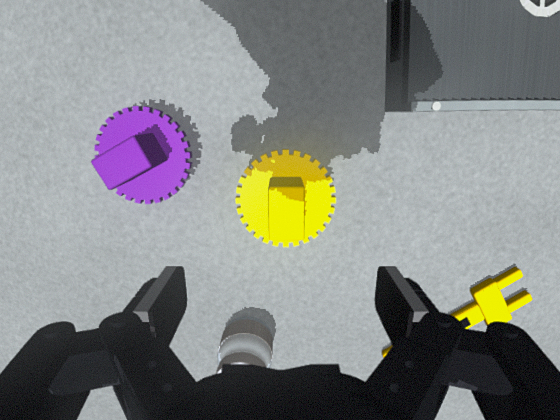

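The wrist view shows the yellow wide gear at (286,200), free of the purple look-alike at (145,155) and the jar at (247,340). Grasping it.

play_rows:
  targets:
    - {"grip": 0, "linear": [0.45, -0.2, -4.5], "delta_rot": [0, 0, 0.016]}
    - {"grip": 0, "linear": [0.45, -0.2, -9], "delta_rot": [0, 0, 0.016]}
    - {"grip": 0, "linear": [0.45, -0.2, -13.1], "delta_rot": [0, 0, 0.016]}
    - {"grip": 0, "linear": [0.45, -0.2, -13.1], "delta_rot": [0, 0, 0.016]}
    - {"grip": 255, "linear": [0.45, -0.2, -13.1], "delta_rot": [0, 0, 0.016]}
    - {"grip": 255, "linear": [0.45, -0.2, -13.1], "delta_rot": [0, 0, 0.016]}
    - {"grip": 255, "linear": [0.45, -0.2, -13.1], "delta_rot": [0, 0, 0.016]}
    - {"grip": 255, "linear": [0.45, -0.2, -13.1], "delta_rot": [0, 0, 0.016]}
    - {"grip": 255, "linear": [0.45, -0.2, -13.1], "delta_rot": [0, 0, 0.016]}
    - {"grip": 255, "linear": [0.45, -0.2, -13.1], "delta_rot": [0, 0, 0.016]}
  force: 80

```text
time: 13.95
ee_pos: [0.4061, -0.2718, 0.0592]
tcp_rot: [179.9, 0.1, 102.6]
wrist_force: [0.4, 1.3, 7.5]
opening: 0.027
grasp_force: 79.9
```

play_rows:
  targets:
    - {"grip": 255, "linear": [0, 0, 3], "delta_rot": [0, 0, 0]}
    - {"grip": 255, "linear": [0, 0, 7], "delta_rot": [0, 0, 0]}
    - {"grip": 255, "linear": [0, 0, 10], "delta_rot": [0, 0, 0]}
    - {"grip": 255, "linear": [2.4, 3.2, 10], "delta_rot": [0, 0, -0.1]}
    - {"grip": 255, "linear": [5, 6.7, 10], "delta_rot": [0, 0, -0.2]}
    - {"grip": 255, "linear": [7.6, 10.2, 10], "delta_rot": [0, 0, -0.3]}
    - {"grip": 255, "linear": [10.2, 13.7, 10], "delta_rot": [0, 0, -0.4]}
    - {"grip": 255, "linear": [12.8, 17.2, 10], "delta_rot": [0, 0, -0.5]}
    - {"grip": 255, "linear": [14.8, 19.8, 10], "delta_rot": [0, 0, -0.5]}
    - {"grip": 255, "linear": [16.2, 21.8, 10], "delta_rot": [0, 0, -0.5]}

```text
time: 14.95
ee_pos: [0.5683, -0.0513, 0.1575]
tcp_rot: [180.0, -0.0, 74.0]
wrist_force: [0.5, 0.4, -1.6]
opening: 0.0269
grasp_force: 79.2
```

play_rows:
  targets:
    - {"grip": 255, "linear": [0, 0, 0], "delta_rot": [0, 0, 0]}
    - {"grip": 255, "linear": [0, 0, 0], "delta_rot": [0, 0, 0]}
    - {"grip": 255, "linear": [0, 0, 0], "delta_rot": [0, 0, 0]}

```text
time: 15.25
ee_pos: [0.5668, -0.0539, 0.1575]
tcp_rot: [180.0, 0.0, 73.9]
wrist_force: [0.1, -0.8, -1.2]
opening: 0.0268
grasp_force: 79.3
```

```bash
python3 - <<'E'
from h import *
o=bot.get_obs(); print(o["ee_pos"].round(4),o["tcp_rot"].round(2),o["q"].round(1),o["wrist_force"].round(1)); t=o["ee_pos"]
p=bot.camera("wrist"); h=cv2.cvtColor(p["color"],cv2.COLOR_RGB2HSV); m=(h[...,0]>20)&(h[...,0]<35)&(h[...,1]>150)
Q=cloud(p,m); print(len(Q)); M=Q[(np.linalg.norm(Q[:,:2]-t[:2],axis=1)<.06)&(Q[:,2]>t[2]-.05)&(Q[:,2]<t[2]+.0)]
print(len(M),np.percentile(M[:,2],[5,25,50,75,95]).round(4))
D=M[abs(M[:,2]-np.median(M[:,2]))<.004]; n=np.linalg.svd(D-D.mean(0))[2][2] if len(D)<20000 else 0; print("normal",n)
# disc circle fit from hull points lying on rim
H=cv2.convexHull((D[:,:2]*1000).astype(np.float32)).reshape(-1,2)
from scipy.optimize import least_squares
f=least_squares(lambda x:np.hypot(H[:,0]-x[0],H[:,1]-x[1])-44.9,t[:2]*1000,loss="soft_l1",f_scale=.5); print("disc",f.x,np.abs(f.fun).round(1))
save("w6.png",p["color"])
E
```

```text
[ 0.5668 -0.0539  0.1575] [1.7999e+02 1.0000e-02 7.3920e+01] [ -5.4   6.8   3.8  87.1  -0.  100.7] [ 0.1 -0.8 -1.2]
21019
10865 [0.1434 0.1453 0.1458 0.1463 0.1471]
normal [-5.98782262e-04 -3.51691743e-03  9.99993636e-01]
disc [566.90423883 -52.7623647 ] [0.  0.3 0.3 0.1 0.2 0.1 0.1 0.  0.  0.  0.  0.  0.1 0.  0.  0.1 0.  0.1
 0.  0.1 0.1 0.  0.  0.  0.  0.  0.  0.  0.  0.  0.1 0.1 0.  0.1 0.  0.
 0.1 0.1 0.1 0.2 0.1 0.  0.1 0.2 0.2 0.1 0.2 0.7 0.  0.8 0.2 0.1 0.1 0. ]
```

View pics/w6.png

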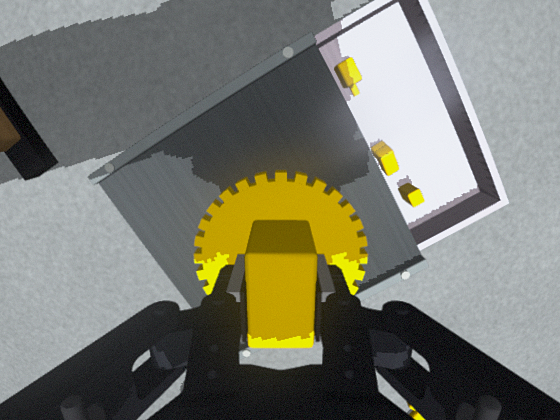

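The gear hangs upright and within 0.5 mm of the hub axis. The scraps lie in the tray at (348,75), (385,157) and (411,195). Lowering to first engagement.

play_rows:
  targets:
    - {"grip": 255, "linear": [0.05, 0, -2], "delta_rot": [0, 0, 0]}
    - {"grip": 255, "linear": [0.05, 0, -4], "delta_rot": [0, 0, 0]}
    - {"grip": 255, "linear": [0.05, 0, -5], "delta_rot": [0, 0, 0]}
    - {"grip": 255, "linear": [0.05, 0, -5.3], "delta_rot": [0, 0, 0]}
    - {"grip": 255, "linear": [0.05, 0, -5.5], "delta_rot": [0, 0, 0]}
    - {"grip": 255, "linear": [0.05, 0, -5.6], "delta_rot": [0, 0, 0]}
    - {"grip": 255, "linear": [0.05, 0, -5.6], "delta_rot": [0, 0, 0]}

```text
time: 16.0
ee_pos: [0.5679, -0.0535, 0.1021]
tcp_rot: [179.9, 0.0, 73.9]
wrist_force: [-1.5, -2.3, 2.0]
opening: 0.0265
grasp_force: 79.7
```

play_rows:
  targets:
    - {"grip": 255, "linear": [0, 0, -0.2], "delta_rot": [0, 0, 0]}
    - {"grip": 255, "linear": [0, 0, -0.4], "delta_rot": [0, 0, 0]}
    - {"grip": 255, "linear": [0, 0, -0.6], "delta_rot": [0, 0, 0]}
    - {"grip": 255, "linear": [0, 0, -0.6], "delta_rot": [0, 0, 0]}

```text
time: 16.4
ee_pos: [0.568, -0.0533, 0.0953]
tcp_rot: [180.0, 0.0, 74.0]
wrist_force: [0.2, -3.3, 2.9]
opening: 0.0269
grasp_force: 79.9
```

play_rows:
  targets:
    - {"grip": 255, "linear": [0, 0, -0.4], "delta_rot": [0, 0, 0]}
    - {"grip": 255, "linear": [0, 0, -0.8], "delta_rot": [0, 0, 0]}
    - {"grip": 255, "linear": [0, 0, -1.1], "delta_rot": [0, 0, 0]}
    - {"grip": 255, "linear": [0, 0, -1.4], "delta_rot": [0, 0, 0]}
    - {"grip": 255, "linear": [0, 0, -1.5], "delta_rot": [0, 0, 0]}
    - {"grip": 255, "linear": [0, 0, -1.5], "delta_rot": [0, 0, 0]}

```text
time: 17.0
ee_pos: [0.568, -0.0533, 0.0804]
tcp_rot: [179.9, -0.0, 74.0]
wrist_force: [-0.2, -2.9, 7.9]
opening: 0.0269
grasp_force: 80.4
```

play_rows:
  targets:
    - {"grip": 255, "linear": [0, 0, -0.1], "delta_rot": [0, 0, 0]}
    - {"grip": 255, "linear": [0, 0, -0.1], "delta_rot": [0, 0, 0]}
    - {"grip": 255, "linear": [0, 0, -0.1], "delta_rot": [0, 0, 0]}

```text
time: 17.3
ee_pos: [0.568, -0.0533, 0.0796]
tcp_rot: [179.9, -0.0, 74.0]
wrist_force: [0.3, -2.2, 7.6]
opening: 0.0268
grasp_force: 80.4
```

play_rows:
  targets:
    - {"grip": 255, "linear": [0, 0, -0.07], "delta_rot": [0, 0, 0]}
    - {"grip": 255, "linear": [0, 0, -0.07], "delta_rot": [0, 0, 0]}
    - {"grip": 255, "linear": [0, 0, -0.07], "delta_rot": [0, 0, 0]}

```text
time: 17.6
ee_pos: [0.5681, -0.0533, 0.0792]
tcp_rot: [179.9, -0.0, 74.0]
wrist_force: [-1.6, -1.8, 9.9]
opening: 0.0267
grasp_force: 80.8
```

```bash
python3 - <<'E'
from h import *
o=bot.get_obs(); t=o["ee_pos"]; print(t.round(4),o["wrist_force"].round(1),o["grasp_force"])
p=bot.camera("wrist"); h=cv2.cvtColor(p["color"],cv2.COLOR_RGB2HSV); m=(h[...,0]>20)&(h[...,0]<35)&(h[...,1]>150)
Q=cloud(p,m); M=Q[(np.linalg.norm(Q[:,:2]-t[:2],axis=1)<.06)&(abs(Q[:,2]-.068)<.008)]
print("disc top z",np.median(M[:,2]),"normal",np.linalg.svd(M-M.mean(0),full_matrices=False)[2][2])
n,l,st,ce=cv2.connectedComponentsWithStats(m.astype(np.uint8))
for i in range(1,n):
    if st[i,4]>60:
        Q=cloud(p,l==i); d=np.median(Q,0)-[.567,-.053,0]; print(st[i,4],(d[0]*.97+d[1]*.243).round(3),(d[1]*.97-d[0]*.243).round(3),np.percentile(Q[:,2],[10,90]).round(3))
E
```

```text
[ 0.5681 -0.0533  0.0792] [-1.6 -1.8  9.9] 80.7503879070282
disc top z 0.06750501719647073 normal [2.13503308e-04 3.00181590e-03 9.99995472e-01]
1004 0.099 0.062 [0.021 0.028]
850 0.096 -0.011 [0.019 0.03 ]
19630 0.008 0.014 [0.067 0.11 ]
779 0.1 -0.05 [0.015 0.036]
```

The gear is home: disc top at 67.5 mm, level and held. All the scraps are in the tray and the scraper is standing, so I'm handing in.

```bash
python3 -c "
from workcell import bot
print(bot.job_done())"
```

```text
the job is handed in; nothing more can be done
None
```

The job is handed in at about 18 s, with no verdict returned: my last checks showed all three scraps in the tray, the scraper released upright on the bench, and the wide gear meshed and held home (disc top 67.5 mm, level).

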